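# Hold a bearing down against its spring in the hand press for the retaining ring

## Robot

A 6-joint arm with a two-finger parallel gripper is mounted at the origin on a cart in front of the work surface, level with it; the furniture and walls round the work are solid. World frame = base frame: x ahead of the robot, y to its left, z up, the work surface at z = 0. Lengths are in m, angles in rad, forces in N, time in s.
With the tool pointing down it reaches from about 0.4 to 0.825 m from the base axis. Payload 7 kg.
Tool frame: the origin (TCP) lies on the centre line of the jaws, within the pads' length; the fingertips stand tip_reach ahead of it and the grasp point (between the pads) is the TCP (tip_reach is the distance from the TCP to the fingertips, in m); z points along the fingers, y is the line along which they close (so a half turn about z gives the same grasp; the last joint's range is limited). The gripper opens to 88 mm and grips with 3 to 60 N. Pads are 19 mm wide; open, the fingers measure 130 mm over their backs; the gripper's body (78 mm by 193 mm) begins 47 mm behind the grasp point.
Start: joints at [1.441, 0.359, 0.012, 0, -1.224, -0.288], TCP at [0.274, 0.617, 0.246] pointing down, gripper open.
Joint ranges: [-3.07, 3.07], [-1.43, 2.12], [-1.02, 1.25], [-3.03, 1.67], [-3.05, -0], [-3.03, 3.03]. Speed limits (rad/s): [2.39, 2.39, 3.01, 3.14, 3.14, 3.14].

## Interface

Orientations are given as [roll, pitch, yaw] about the fixed x, y, z axes, in that order (R = Rz(yaw) Ry(pitch) Rx(roll)).
In Python, from station import get_state, grab_frame, calibration, job_done, find_in, mark_of, tip_reach gives the robot as it stands.
- The arm moves only by the shell command python3 -m handwheel 'ROWS' [OPENING] [FORCE]. ROWS is JSON, a list of rows, each an object with "delta_pos": the shift along the world's x, y, z in units of 30 mm (1.0 is 30 mm), a list of three; "dr": the turn, a rotation vector about the world's x, y, z in degrees, a list of three. In form: [{"delta_pos": [tx, ty, tz], "dr": [rx, ry, rz]}, ...]. A call has 1 to 10 rows; each row shifts and turns the commanded pose from where the row before left it; what a row does not reach is not made up. A row lasts 1/10 s, in which the tool goes at most 50 mm and 8.59 degrees, less where a joint would pass 70% of its speed; a pose out of reach is approached as far as the arm can. A call is refused whole if a number of a shift passes 1 or a number of a turn 8.59, either way. A call with a gripper value outside its range is refused whole. OPENING is the closure, from -1 (fully open) to 1 (shut), set as the call begins (- or left out, the last holds). The fingers move at their own pace and stop on an object; FORCE is the grip in N (left out, the last holds). Time passes only in rows, so rows that do not move let the fingers close. It gives the time, the measured TCP pose, the force, the opening and the grip force at its end, in the units of the state.
- get_state(): the state, without advancing time (a new reading comes with each control period).
- grab_frame(name): name is "side" or "top" or "wrist"; returns the picture (400x640x3 uint8, red, green, blue); there is no depth.
- calibration(name): a dict with "fx", "fy", "cx", "cy" (pixels), "extrinsics" (4x4, takes a point from world to camera coordinates). Camera axes: x right, y down, z forward; pixel columns grow to the right and rows downward; lengths in m; the calibration is good to about 2 mm. A picture is of the moment at which its call begins: read the wrist's pose just before it. calibration takes no time and is no camera call; for the wrist camera it gives the pose at the moment of the call.
- job_done(): hands the job in; it is judged then, once.
Trained networks look in the newest picture that a camera, given by its name, has taken for a name from the list of things; names that differ only in an ending like _2 or _b are one class to them, and where a whole thing is asked for, a point or a joint stands for the part that bears it (a point fixed in the world has none). Each returns a list of dicts, best first, with "conf" (0 to 1); they miss things now and then, are a little off and sometimes report something else, mostly with a low value. They report only what shows in the picture. A call takes as long as a camera call.
- find_in(camera, query): "location" ([column, row] in pixels, amid what is visible of it).
- mark_of(camera, query): "location" ([column, row] in pixels: a listed point, or the origin of a listed thing).
The state is a dict: "t": time; "q": joint angles; "qd": joint speeds; "joint_efforts": joint torques, N m; "eef_pos": TCP position; "ee_rot": TCP orientation; "force": force on the tool from outside, world axes, zero at the start; "moment": the same for the moment, N m; "width": finger opening in m; "gripper_force": force on a finger pad.
Only numpy, scipy, OpenCV 4.12 (cv2) and the standard library are available. Lean on these libraries where they do the work, as an engineer would, in place of code of your own. Each camera call takes 0.05 s, during which the arm holds its last target. There are 200 camera calls.

## Task

Take the ball bearing out of the shallow black tray, lay it flat in the bore of the housing on the hand press's slide, and push the slide fully home under the ram. Then press the palm knob down until the bearing is fully home against its spring, clear below the retaining-ring groove in the bore, and finish while still holding the knob down there so that the ring can be fitted. Leave the nut, the angle bracket and the pipe tee where they are.

Things in the scene. Friction and masses are not known exactly. Their poses are not given: they have to be found in the camera images.
- bearing: steel ball bearing, ring of 62 mm outside diameter, 30 mm bore, 16 mm thick, about 0.15 kg, lying flat in the black tray on its 2 mm floor; origin at the centre of its underside, z up along its axis
- black_tray: shallow open steel tray, 100 x 200 x 40 mm outside, walls and floor 2 mm, its long side along its own y; loose, 0.8 kg; origin at the centre of its underside. The bearing lies towards its -y end, the nut near its +y end
- press: bench hand press, fixed. Origin on the bench under the ram axis; x to the rear (column 75 to 125 mm behind the ram axis, 58 mm wide, 168 mm high), y the way the slide goes home. Arm and boss over the slide: height 115 to 172 mm, 54 mm wide, to 27 mm in front of the ram axis. Base 178 mm wide, from y = -295 to +65 mm; guide rails to 41 mm height at x = +-58 mm
- slide_travel (a joint): position of the slide in m: 0 drawn out (towards the press's -y), 0.150 home against its stop with the bore exactly under the ram; moved by hand by its post, about 2 N of friction, stays where it is left
- slide_post (a point): centre of the top of the slide's upright round post (16 mm diameter, 56 mm tall, top 90 mm above the bench, foot 34 mm), 105 mm from the bore axis towards the press's -y; grip it from above to move the slide
- housing_rim (a point): centre of the bore's mouth in the rim plane, 66 mm above the bench; axes as the press. Housing on the slide: square aluminium block 92 mm wide, 36 mm tall (4 mm screw heads at its corners), upright bore 65 mm diameter with 3 mm lead-in chamfer, ring groove 3.5 to 5.5 mm below the rim, sprung seat 11 mm below the rim at rest: a bearing laid in stands 5 mm proud
- seat (a joint): how far the sprung seat in the bore is pressed down, m: 0 at rest, 0.012 when the bearing is home on the shoulder (its top then 7 mm below the rim); the spring needs 4.5 N to start and 9.3 N at the bottom
- ram_travel (a joint): how far the ram is pressed down, m: 0 raised (its spring lifts it back when let go), the nose meets a bearing lying on the seat at 0.024, and the bearing is home at 0.036. At the knob it takes 3 N to start, 6 N just above the bearing, about 15 to 16 N with the bearing home, then a firm stop; without a bearing it runs to 0.042
- ram: the press's sprung ram: round steel pressing nose (42 mm diameter) below, spindle with return spring, black mushroom palm knob (54 mm diameter, 26 mm tall, flat top 44 mm wide) on top; origin at the centre of the nose's lower face, 95 mm above the bench when raised
- knob_top (a point): centre of the knob's flat top, 240 mm above the bench when raised; pressed straight down with closed fingers
- big_nut: large steel hexagon nut, 51 x 44 x 21 mm, in the +y half of the tray; leave it
- angle_bracket: rusty steel angle bracket, 30 x 50 x 50 mm, standing on one leg on the bench; leave it
- tee_fitting: rusty pipe tee, 53 x 80 x 32 mm, lying on the bench; leave it

How it is judged:
On the way, in this order (a step that is already met when the one before it is completed fails the run):
1. the bearing lies flat in the bore on its seat, let go (horizontal distance between bearing and housing_rim below 0.004 m and z of bearing in the frame of housing_rim below -0.008 m and angle between bearing's own z axis and vertical below 0.07 rad and contact force between the fingers and bearing below 0.1 N), for 0.2 s.
2. the slide is home under the raised ram with the bearing in the bore (value of joint slide_travel above 0.146 m and value of joint ram_travel below 0.012 m and horizontal distance between bearing and housing_rim below 0.004 m and angle between bearing's own z axis and vertical below 0.07 rad), for 0.2 s.
At the end, for the whole second after the job is handed in: The robot still holds the knob down with over 8 N; the slide is within 4 mm of its stop; the bearing is still and flat in the bore (4 mm, 0.05 rad), pressed by the ram's nose with over 5 N to within 1.5 mm of home, its top 5.5 mm or more below the rim; the fingers do not touch it (value of joint slide_travel above 0.146 m and horizontal distance between bearing and housing_rim below 0.004 m and z of bearing in the frame of housing_rim below -0.0215 m and angle between bearing's own z axis and vertical below 0.05 rad and contact force between ram and bearing above 5 N and contact force between any of the fingers, the arm and ram above 8 N and contact force between the fingers and bearing below 0.1 N and linear speed of bearing below 0.01 m/s); the arm keeps its last pose, push and grip.
It fails at once if the nut is moved more than 4 cm (distance of big_nut from where it was at the start of the episode above 0.04 m).
It fails at once if the angle bracket is moved more than 3 cm (distance of angle_bracket from where it was at the start of the episode above 0.03 m).
It fails at once if the pipe tee is moved more than 3 cm (distance of tee_fitting from where it was at the start of the episode above 0.03 m).
It also fails if it takes over 61 s, if anything falls off the work surface, if the arm or the gripper's body presses on something with over 40 N, if the wrist force passes 120 N, or if a joint passes its speed limit or range.

## Working session

There is one attempt and no reset: what is moved stays moved. The work goes in short steps, Python scripts to look and compute and a shell command to move; the robot and the scene stay as the last step left them, time stands still between calls to the robot, and variables do not carry over. Pictures are saved under pics/ and viewed, at most 10 in all, crops included, and the job is handed in when it is done.

```bash
mkdir -p pics
cat > h.py <<'E'
import numpy as np, cv2
from station import *
def ray(cam,uv,C=None):
    C=C or calibration(cam); E=np.array(C["extrinsics"]); R=E[:3,:3]; t=E[:3,3]
    d=R.T@np.array([(uv[0]-C["cx"])/C["fx"],(uv[1]-C["cy"])/C["fy"],1]); return -R.T@t,d
def at(cam,uv,z,C=None):
    o,d=ray(cam,uv,C); return o+d*(z-o[2])/d[2]
def proj(cam,p):
    C=calibration(cam);E=np.array(C["extrinsics"]);q=E[:3,:3]@p+E[:3,3]
    return C["fx"]*q[0]/q[2]+C["cx"],C["fy"]*q[1]/q[2]+C["cy"]
Z=dict(bearing=.002,black_tray=0,slide_post=.09,housing_rim=.066,knob_top=.24,press=0,big_nut=.002,angle_bracket=0,tee_fitting=0)
def marks(cam,names):
    for n in names:
        for r in mark_of(cam,n)[:2]: print(cam,n,round(r["conf"],2),np.round(r["location"]),np.round(at(cam,r["location"],Z[n]),4))
def save(cam,name): 
    f=grab_frame(cam); cv2.imwrite(f"pics/{name}.png",f[:,:,::-1]); return f
E
python3 - <<'E'
from h import *
s=get_state(); print(s, tip_reach)
for c in ("top","side"):
    save(c,c+"0"); marks(c,Z)
    print(np.round(ray(c,(320,200))[0],2))
E
```

```text
{'t': 0.0, 'q': array([ 1.44111219e+00,  3.59381142e-01,  1.10514403e-02, -3.40643344e-04,
       -1.22408832e+00, -2.88095411e-01]), 'qd': array([ 4.68189210e-04,  1.50199499e-03, -1.75816409e-05, -1.15388494e-03,
       -2.48887029e-04,  1.40507036e-03]), 'joint_efforts': array([-6.58156641e-04, -5.82721889e+01,  2.93062556e+01,  6.99729234e+00,
        6.75067960e-03, -1.48849299e-04]), 'eef_pos': array([0.27371149, 0.61651362, 0.24462486]), 'ee_rot': array([ 3.13994680e+00, -1.53783018e-04, -4.17895429e-01]), 'force': array([-0.65650424, -0.24322889, -0.48202124]), 'moment': array([ 0.02691277, -0.00463301,  0.01184317]), 'gripper_force': 0.0, 'width': 0.08774227880553322} 0.019
top bearing 0.8 [240. 234.] [0.4874 0.2299 0.002 ]
top black_tray 0.61 [220. 242.] [0.4663 0.2902 0.    ]
top slide_post 0.68 [398. 228.] [ 0.4936 -0.238   0.09  ]
top slide_post 0.43 [224. 242.] [0.4633 0.2626 0.09  ]
top housing_rim 0.92 [359. 218.] [ 0.5276 -0.1272  0.066 ]
top knob_top 0.61 [309. 208.] [0.5408 0.015  0.24  ]
top press 0.67 [240. 235.] [0.485  0.2287 0.    ]
top press 0.64 [313. 219.] [0.5324 0.0076 0.    ]
top big_nut 0.56 [203. 246.] [0.4537 0.3428 0.002 ]
top angle_bracket 0.48 [244. 182.] [0.6493 0.2168 0.    ]
top tee_fitting 0.56 [452. 217.] [ 0.5297 -0.42    0.    ]
top tee_fitting 0.21 [223. 238.] [0.4786 0.282  0.    ]
[ 0.42 -0.01  1.5 ]
side bearing 0.39 [299. 205.] [0.4922 0.2241 0.002 ]
side black_tray 0.57 [295. 201.] [0.4772 0.2723 0.    ]
side slide_post 0.84 [299. 242.] [ 0.485  -0.2451  0.09  ]
side housing_rim 0.58 [309. 229.] [ 0.5211 -0.1147  0.066 ]
side knob_top 0.49 [308. 167.] [0.5255 0.0153 0.24  ]
side press 0.73 [312. 224.] [0.5349 0.0461 0.    ]
side big_nut 0.45 [291. 196.] [0.458  0.3269 0.002 ]
side tee_fitting 0.64 [322. 302.] [ 0.5409 -0.4267  0.    ]
[ 0.48 -1.4   0.73]
```

Run:
```python
import cv2
a=cv2.imread('pics/top0.png')[120:300,160:500]
cv2.imwrite('pics/top0c.png',cv2.resize(a,None,fx=2.3,fy=2.3))
```

```text
(no output)
```

View pics/top0c.png

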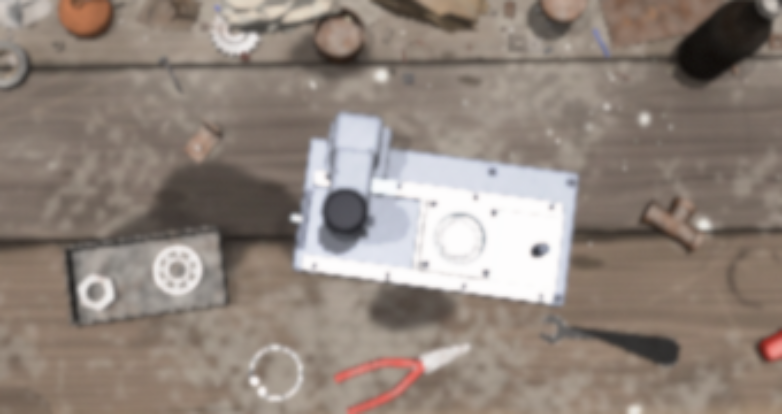

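The top view shows the tray at left (bearing at about pixel 237,236, nut at 202,246), the press in the middle (bore about 360,222, post 396,228, knob 310,210), and the bracket and tee clear of the path. Approaching above the bearing.

```bash
python3 -m handwheel '[{"delta_pos":[0.5,-1,0],"dr":[0,0,0]},{"delta_pos":[0.5,-1,0],"dr":[0,0,0]},{"delta_pos":[0.5,-1,0],"dr":[0,0,0]},{"delta_pos":[0.5,-1,0],"dr":[0,0,0]},{"delta_pos":[0.5,-1,0],"dr":[0,0,0]},{"delta_pos":[0.5,-1,0],"dr":[0,0,0]},{"delta_pos":[0.5,-1,0],"dr":[0,0,0]},{"delta_pos":[0.5,-1,0],"dr":[0,0,0]},{"delta_pos":[0.5,-1,0],"dr":[0,0,0]},{"delta_pos":[0.5,-1,0],"dr":[0,0,0]}]'
python3 -m handwheel '[{"delta_pos":[0.7,-1,0],"dr":[0,0,0]},{"delta_pos":[0.7,-1,0],"dr":[0,0,0]},{"delta_pos":[0.7,-0.9,0],"dr":[0,0,0]},{"delta_pos":[0,0,0],"dr":[0,0,0]},{"delta_pos":[0,0,0],"dr":[0,0,0]}]'
python3 - <<'E'
from h import *
save("wrist","w1"); marks("wrist",["bearing","big_nut","black_tray"]); print(get_state()["eef_pos"],get_state()["ee_rot"],ray("wrist",(320,200)))
E
```

```text
t: 2.0
eef_pos: [0.4243, 0.3157, 0.2459]
ee_rot: [-3.141, -0.0, -0.418]
force: [-0.2, -0.3, 0.2]
width: 0.0874
gripper_force: 0.0
t: 2.5
eef_pos: [0.4872, 0.2292, 0.2456]
ee_rot: [-3.142, 0.0, -0.42]
force: [-0.2, 0.4, -0.8]
width: 0.0872
gripper_force: 0.0
wrist bearing 0.89 [309. 175.] [0.4836 0.2386 0.002 ]
wrist big_nut 0.65 [242. 228.] [0.4568 0.343  0.002 ]
[0.48648039 0.23059628 0.24563026] [-3.14143963e+00  2.44403528e-05 -4.16743423e-01] (array([0.55777399, 0.19929886, 0.38429893]), array([-0.26927735,  0.10084456, -0.95790259]))
```

View pics/w1.png

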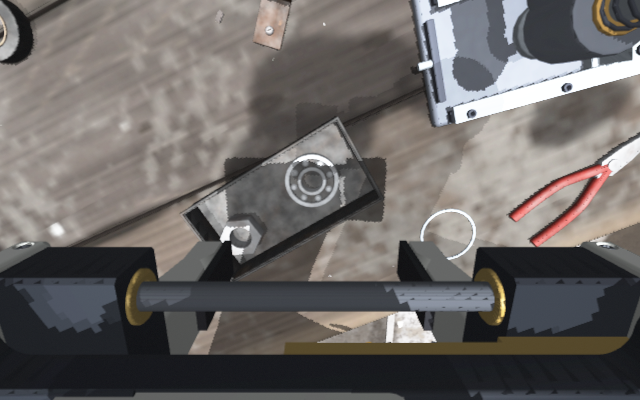

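The wrist view shows the bearing, top face centred about (312,180) with radius about 27 px. The tray rim corners are near (182,213), (338,118) and (383,190), and the nut is at (240,237).

Run:
```python
from h import *
g=cv2.cvtColor(cv2.imread('pics/w1.png'),cv2.COLOR_BGR2GRAY)
c=cv2.HoughCircles(g[130:230,260:370],cv2.HOUGH_GRADIENT,1,20,param1=100,param2=15,minRadius=22,maxRadius=32)
print(c)
for p in [(312,180)]+[(a+260,b+130) for a,b,r in (c[0][:2] if c is not None else [])]: print(p,at("wrist",p,.018))
for p in [(182,213),(338,118),(383,190)]: print(at("wrist",p,.04))
P=[at("wrist",p,.04) for p in [(182,213),(338,118),(383,190)]]
for a,b in((0,1),(1,2)):
    d=P[b]-P[a];print(np.linalg.norm(d),np.degrees(np.arctan2(d[1],d[0])))
R=cv2.Rodrigues(np.array([0,0,0.]))
from scipy.spatial.transform import Rotation as Ro
print(Ro.from_euler('xyz',get_state()['ee_rot']).as_matrix())
```

```text
[[[51.5 50.5 26.7]]]
(312, 180) [0.48040564 0.236673   0.018     ]
(np.float32(311.5), np.float32(180.5)) [0.48010116 0.23743515 0.018     ]
[0.5090911  0.38145176 0.04      ]
[0.53346822 0.1838951  0.04      ]
[0.44369822 0.16845027 0.04      ]
0.19905497030728372 -82.965655636101
0.0910889494121801 -170.23790090271336
[[ 9.14411999e-01 -4.04784750e-01  3.95943472e-05]
 [-4.04784751e-01 -9.14411987e-01  1.49822587e-04]
 [-2.44403528e-05 -1.53026760e-04 -9.99999988e-01]]
```

```bash
python3 -m handwheel '[{"delta_pos":[-0.05,0.06,-0.7],"dr":[0,0,7.8]},{"delta_pos":[-0.05,0.06,-0.8],"dr":[0,0,7.8]},{"delta_pos":[-0.05,0.06,-0.8],"dr":[0,0,7.8]},{"delta_pos":[-0.05,0.06,-0.8],"dr":[0,0,7.8]},{"delta_pos":[0,0,-0.7],"dr":[0,0,0]},{"delta_pos":[0,0,0],"dr":[0,0,0]},{"delta_pos":[0,0,0],"dr":[0,0,0]},{"delta_pos":[0,0,0],"dr":[0,0,0]}]' -0.62 20
python3 - <<'E'
from h import *
s=get_state();save("wrist","w2"); marks("wrist",["bearing","big_nut","black_tray"]); print(s["eef_pos"],s["ee_rot"])
print(find_in("wrist","bearing")[:1], proj("wrist",np.array([*s["eef_pos"][:2],.018])))
E
```

```text
t: 3.5
eef_pos: [0.4814, 0.238, 0.1329]
ee_rot: [-3.141, -0.002, 0.127]
force: [0.1, 0.1, 0.4]
width: 0.0708
gripper_force: 0.0
wrist bearing 0.73 [315. 195.] [0.4829 0.2386 0.002 ]
wrist big_nut 0.81 [194. 210.] [0.4566 0.3405 0.002 ]
wrist black_tray 0.8 [270. 200.] [0.4734 0.2758 0.    ]
wrist black_tray 0.67 [193. 213.] [0.4529 0.3414 0.    ]
[0.48143603 0.23800018 0.13290299] [-3.14058341e+00 -1.73597568e-03  1.27239804e-01]
[{'location': [308.5, 210.9], 'conf': 0.71}] (np.float64(314.71240346783793), np.float64(202.21605974294013))
```

View pics/w2.png

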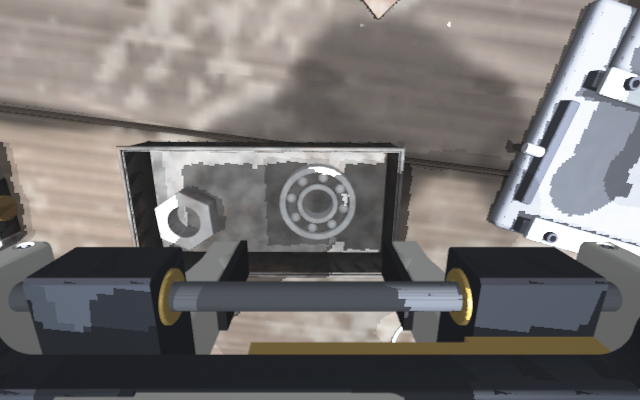

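```bash
python3 -m handwheel '[{"delta_pos":[0,-0.06,-0.8],"dr":[0,0,0]},{"delta_pos":[0,0,-0.8],"dr":[0,0,0]},{"delta_pos":[0,0,-0.8],"dr":[0,0,0]},{"delta_pos":[0,0,-0.6],"dr":[0,0,0]},{"delta_pos":[0,0,-0.33],"dr":[0,0,0]},{"delta_pos":[0,0,0],"dr":[0,0,0]},{"delta_pos":[0,0,0],"dr":[0,0,0]}]'
python3 -m handwheel '[{"delta_pos":[0,0,0],"dr":[0,0,0]},{"delta_pos":[0,0,0],"dr":[0,0,0]},{"delta_pos":[0,0,0],"dr":[0,0,0]},{"delta_pos":[0,0,0],"dr":[0,0,0]}]' 0 20
```

```text
t: 4.45
eef_pos: [0.4813, 0.2356, 0.0323]
ee_rot: [-3.141, -0.001, 0.127]
force: [-0.2, 0.5, 0.4]
width: 0.0712
gripper_force: 0.0
t: 4.85
eef_pos: [0.4814, 0.2358, 0.0326]
ee_rot: [-3.141, -0.001, 0.127]
force: [-1.4, -0.5, 6.5]
width: 0.0604
gripper_force: 20.0
```

```bash
python3 -m handwheel '[{"delta_pos":[0,0,0.3],"dr":[0,0,0]},{"delta_pos":[0,0,0.8],"dr":[0,0,0]},{"delta_pos":[0,0,1],"dr":[0,0,0]},{"delta_pos":[0,0,1],"dr":[0,0,0]},{"delta_pos":[0,0,0],"dr":[0,0,0]}]'
python3 - <<'E'
from h import *
s=get_state();f=save("wrist","w3"); marks("wrist",["bearing"]); print(s["eef_pos"],s["width"])
save("side","s3");print(mark_of("side","bearing"),proj("side",s["eef_pos"]))
a=cv2.imread('pics/w3.png');b=cv2.imread('pics/s3.png')
u,v=map(int,proj("side",s["eef_pos"]))
b=cv2.resize(b[v-50:v+50,u-80:u+80],(640,400));cv2.imwrite('pics/c3.png',cv2.resize(np.vstack([a,b]),(480,600)))
E
```

```text
t: 5.35
eef_pos: [0.4827, 0.2368, 0.1292]
ee_rot: [-3.138, -0.006, 0.127]
force: [0.4, 0.7, -2.1]
width: 0.0601
gripper_force: 20.0
wrist bearing 0.9 [312. 248.] [0.4367 0.2326 0.002 ]
[0.48270997 0.23683788 0.12920147] 0.06014562055483036
[{'location': [295.7, 182.3], 'conf': 0.51}] (np.float64(295.8190829007159), np.float64(174.94284630854895))
```

View pics/c3.png

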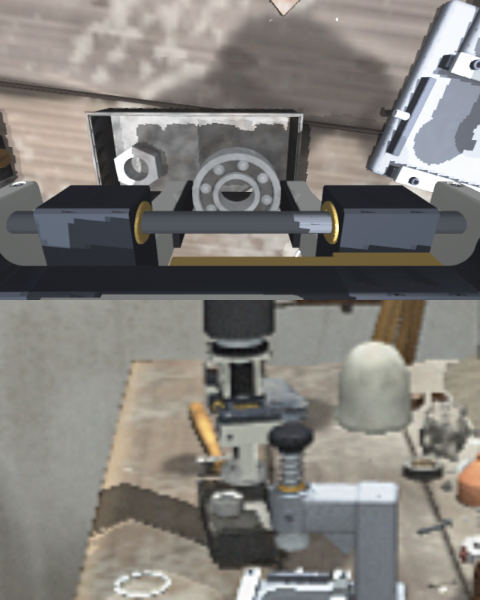

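The bearing is lifted and held at about wrist pixel (317,250), but it may be tilted. I'll overlay the flat prediction to check.

Run:
```python
from h import *
s=get_state(); a=cv2.imread('pics/w3.png'); p=s["eef_pos"]
for dz,r,col in((-.015,.031,(0,255,0)),(-.015,.015,(0,255,255)),(-.031,.031,(255,0,0))):
    pts=np.array([proj("wrist",p+[r*np.cos(t),r*np.sin(t),dz]) for t in np.linspace(0,6.28,60)])
    cv2.polylines(a,[np.round(pts).astype(int)],True,col,1)
cv2.imwrite('pics/c4.png',cv2.resize(a[170:340,200:440],None,fx=3,fy=3))
```

```text
(no output)
```

View pics/c4.png

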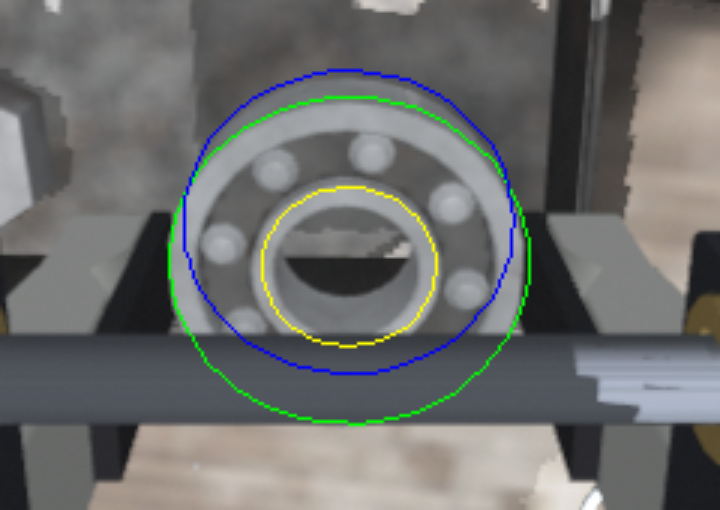

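```bash
python3 -m handwheel '[{"delta_pos":[-0.3,0,0.9],"dr":[0,0,0]},{"delta_pos":[-0.5,-0.4,0.9],"dr":[0,0,0]},{"delta_pos":[-0.5,-0.8,0.9],"dr":[0,0,0]},{"delta_pos":[-0.4,-1,0],"dr":[0,0,0]},{"delta_pos":[0,-1,0],"dr":[0,0,0]},{"delta_pos":[0,-1,0],"dr":[0,0,0]},{"delta_pos":[0,-1,0],"dr":[0,0,0]},{"delta_pos":[0,-1,0],"dr":[0,0,-4]},{"delta_pos":[0,-1,0],"dr":[0,0,-4]},{"delta_pos":[0,-1,0],"dr":[0,0,-4]}]'
python3 -m handwheel '[{"delta_pos":[0,-1,0],"dr":[0,0,-4]},{"delta_pos":[0,-1,0],"dr":[0,0,0]},{"delta_pos":[0,-1,0],"dr":[0,0,0]},{"delta_pos":[0,-0.7,0],"dr":[0,0,0]},{"delta_pos":[0,0,0],"dr":[0,0,0]},{"delta_pos":[0,0,0],"dr":[0,0,0]}]'
python3 - <<'E'
from h import *
s=get_state();save("wrist","w4"); marks("wrist",["housing_rim","slide_post","knob_top"]); print(s["eef_pos"],s["ee_rot"],ray("wrist",(320,200))[0])
E
```

```text
t: 6.55
eef_pos: [0.429, -0.0121, 0.2046]
ee_rot: [3.141, 0.002, -0.086]
force: [1.4, 0.4, -1.0]
width: 0.0606
gripper_force: 20.0
t: 7.15
eef_pos: [0.4292, -0.1221, 0.2046]
ee_rot: [3.141, 0.002, -0.154]
force: [0.0, -0.5, -2.4]
width: 0.0609
gripper_force: 20.0
wrist housing_rim 0.8 [309.  91.] [ 0.5149 -0.1297  0.066 ]
wrist slide_post 0.97 [454.  94.] [ 0.4967 -0.2347  0.09  ]
[ 0.42918762 -0.12208261  0.20461121] [ 3.14113757e+00  2.26730721e-03 -1.54248814e-01] [ 0.50702387 -0.1323647   0.34402993]
```

View pics/w4.png

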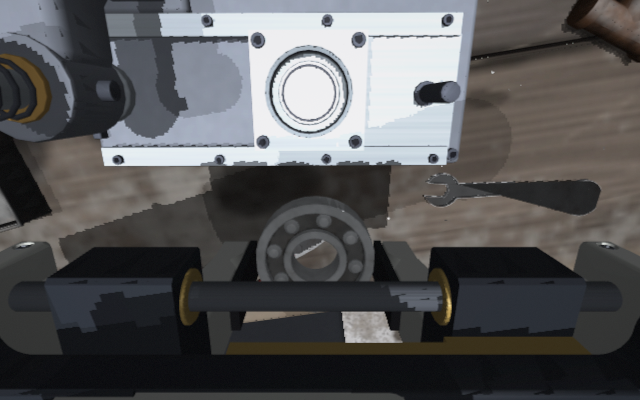

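The view is square with the press, so its yaw is about -0.154. The bore centre is at (309,91), matching the mean of the housing's four screw heads, and the post top is at (454,94). The bearing is held flat at (316,250). Moving over the bore.

```bash
python3 -m handwheel '[{"delta_pos":[0.5,-0.05,0],"dr":[0,0,0]},{"delta_pos":[0.8,-0.05,0],"dr":[0,0,0]},{"delta_pos":[0.8,-0.05,-0.5],"dr":[0,0,0]},{"delta_pos":[0.6,-0.05,-0.8],"dr":[0,0,0]},{"delta_pos":[0.16,-0.05,-0.8],"dr":[0,0,0]},{"delta_pos":[0,0,-0.7],"dr":[0,0,0]},{"delta_pos":[0,0,-0.3],"dr":[0,0,0]},{"delta_pos":[0,0,0],"dr":[0,0,0]},{"delta_pos":[0,0,0],"dr":[0,0,0]},{"delta_pos":[0,0,0],"dr":[0,0,0]}]'
python3 - <<'E'
from h import *
s=get_state();save("wrist","w5");p=s["eef_pos"];print(p,s["ee_rot"],s["force"]);marks("wrist",["housing_rim","slide_post"])
a=cv2.imread('pics/w5.png')
h=np.array([.5149,-.1297,.066])
for o,dz,r,col in((p,-.015,.031,(0,255,0)),(p,-.031,.031,(255,0,0)),(h,0,.0355,(0,0,255)),(h,-.003,.0325,(0,255,255))):
    pts=np.array([proj("wrist",o+[r*np.cos(t),r*np.sin(t),dz]) for t in np.linspace(0,6.28,60)])
    cv2.polylines(a,[np.round(pts).astype(int)],True,col,1)
cv2.imwrite('pics/c5.png',cv2.resize(a[130:330,190:450],None,fx=3,fy=3))
E
```

```text
t: 8.35
eef_pos: [0.5166, -0.1291, 0.114]
ee_rot: [-3.141, -0.002, -0.152]
force: [-0.2, 0.2, -0.7]
width: 0.0604
gripper_force: 20.0
[ 0.51657048 -0.12906085  0.11395162] [-3.14128173e+00 -2.15998108e-03 -1.52022084e-01] [-0.2276123   0.22427016 -0.69508545]
wrist housing_rim 0.64 [316. 238.] [ 0.5138 -0.1293  0.066 ]
wrist slide_post 0.87 [509. 258.] [ 0.4967 -0.2332  0.09  ]
```

View pics/c5.png

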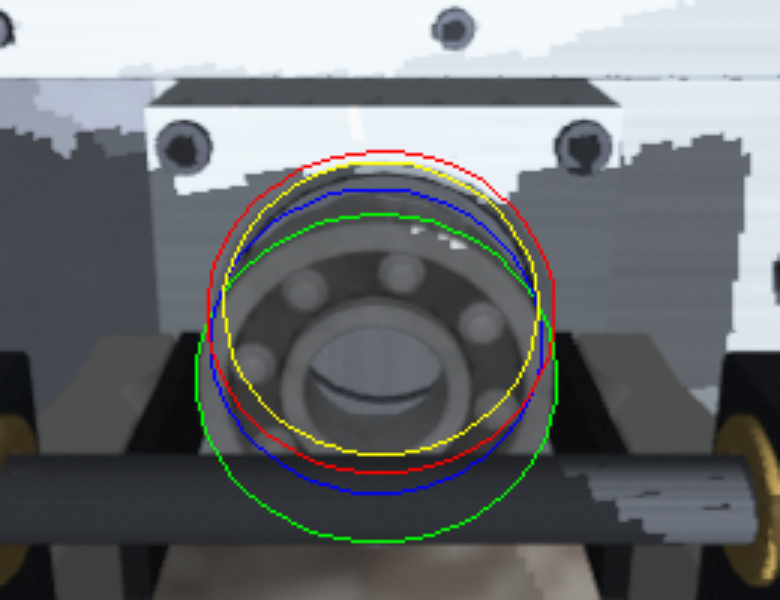

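Bearing sits over the bore. The mouth's far edge shows at about crop row 165-175, a bit nearer than predicted; checking it against the screws and the block's far edge (crop row 105).

Run:
```python
from h import *
a=-.153; X=np.array([np.cos(a),np.sin(a)])
e=at("wrist",(190+383/3,130+105/3),.066); print("edge-> bore",e[:2]-.046*X)
m=(at("wrist",(190+184/3,130+147/3),.07)+at("wrist",(190+583/3,130+147/3),.07))/2
d=np.linalg.norm(at("wrist",(190+184/3,130+147/3),.07)-at("wrist",(190+583/3,130+147/3),.07))
print("screws",d,m[:2]-d/2*X)
g=cv2.imread('pics/w5.png')[:,:,1]
print(g[175:205,317])
print([np.round((at("wrist",(317.5,v),.066)[:2]-.0355*X),4) for v in (184,186,188,190)])
```

```text
edge-> bore [ 0.51312819 -0.12997308]
screws 0.07573694734626935 [ 0.5139191 -0.1301883]
[243 244 243 241 241 242 244 243 229 152 171 159  93  72 101 103 103  99
  83  82 101  84  80  77  70  69  69  70  75  88]
[array([ 0.5124, -0.1298]), array([ 0.5112, -0.1296]), array([ 0.51  , -0.1294]), array([ 0.5088, -0.1293])]
```

```bash
python3 -m handwheel '[{"delta_pos":[-0.09,-0.03,0],"dr":[0,0,0]},{"delta_pos":[0,0,-0.3],"dr":[0,0,0]},{"delta_pos":[0,0,-0.25],"dr":[0,0,0]},{"delta_pos":[0,0,0],"dr":[0,0,0]},{"delta_pos":[0,0,0],"dr":[0,0,0]}]'
python3 -m handwheel '[{"delta_pos":[0,0,-0.07],"dr":[0,0,0]},{"delta_pos":[0,0,-0.07],"dr":[0,0,0]},{"delta_pos":[0,0,0],"dr":[0,0,0]},{"delta_pos":[0,0,0],"dr":[0,0,0]}]'
```

```text
t: 9.0
eef_pos: [0.5128, -0.1302, 0.0957]
ee_rot: [3.141, 0.001, -0.153]
force: [-0.5, -0.3, -1.5]
width: 0.0608
gripper_force: 20.0
t: 9.4
eef_pos: [0.513, -0.1301, 0.092]
ee_rot: [3.142, 0.0, -0.152]
force: [0.1, -0.1, -1.1]
width: 0.0608
gripper_force: 20.0
```

```bash
python3 -m handwheel '[{"delta_pos":[0,0,-0.06],"dr":[0,0,0]},{"delta_pos":[0,0,-0.05],"dr":[0,0,0]},{"delta_pos":[0,0,0],"dr":[0,0,0]},{"delta_pos":[0,0,0],"dr":[0,0,0]}]'
python3 -m handwheel '[{"delta_pos":[0,0,-0.06],"dr":[0,0,0]},{"delta_pos":[0,0,0],"dr":[0,0,0]},{"delta_pos":[0,0,0],"dr":[0,0,0]}]'
```

```text
t: 9.8
eef_pos: [0.5129, -0.1301, 0.0886]
ee_rot: [3.142, 0.0, -0.153]
force: [0.1, 0.2, -1.0]
width: 0.0601
gripper_force: 20.0
t: 10.1
eef_pos: [0.5129, -0.1301, 0.0868]
ee_rot: [3.142, 0.0, -0.153]
force: [0.1, 0.9, -0.9]
width: 0.0607
gripper_force: 20.0
```

```bash
python3 -m handwheel '[{"delta_pos":[0,0,0],"dr":[0,0,0]},{"delta_pos":[0,0,0],"dr":[0,0,0]},{"delta_pos":[0,0,0],"dr":[0,0,0]},{"delta_pos":[0,0,0],"dr":[0,0,0]}]' -0.6
python3 -m handwheel '[{"delta_pos":[0,0,0.3],"dr":[0,0,0]},{"delta_pos":[0,0,0.8],"dr":[0,0,0]},{"delta_pos":[-0.8,0,0.8],"dr":[0,0,0]},{"delta_pos":[-0.8,0,0.8],"dr":[0,0,0]},{"delta_pos":[-0.5,0,0.5],"dr":[0,0,0]},{"delta_pos":[0,0,0],"dr":[0,0,0]},{"delta_pos":[0,0,0],"dr":[0,0,0]}]'
python3 - <<'E'
from h import *
s=get_state();save("wrist","w6");print(s["eef_pos"]);marks("wrist",["housing_rim","slide_post","knob_top"])
for r in mark_of("wrist","bearing")[:1]: print(r, at("wrist",r["location"],.055))
a=cv2.imread('pics/w6.png'); u,v=map(int,proj("wrist",np.array([.513,-.130,.07])))
y0=max(0,v-70);cv2.imwrite('pics/c6.png',cv2.resize(a[y0:v+90,u-120:u+180],None,fx=2.6,fy=2.6)); print(u,v)
E
```

```text
t: 10.5
eef_pos: [0.5131, -0.1301, 0.087]
ee_rot: [-3.142, -0.0, -0.152]
force: [0.1, -0.0, -0.0]
width: 0.07
gripper_force: 0.0
t: 11.2
eef_pos: [0.4504, -0.13, 0.1837]
ee_rot: [-3.141, -0.002, -0.152]
force: [0.1, -0.2, -0.3]
width: 0.07
gripper_force: 0.0
[ 0.45039802 -0.13003529  0.18368939]
wrist housing_rim 0.57 [303. 123.] [ 0.513  -0.1306  0.066 ]
wrist slide_post 0.83 [453. 127.] [ 0.4962 -0.2332  0.09  ]
{'location': [301.2, 122.3], 'conf': 0.6} [ 0.51300708 -0.12877544  0.055     ]
302 123
```

View pics/c6.png

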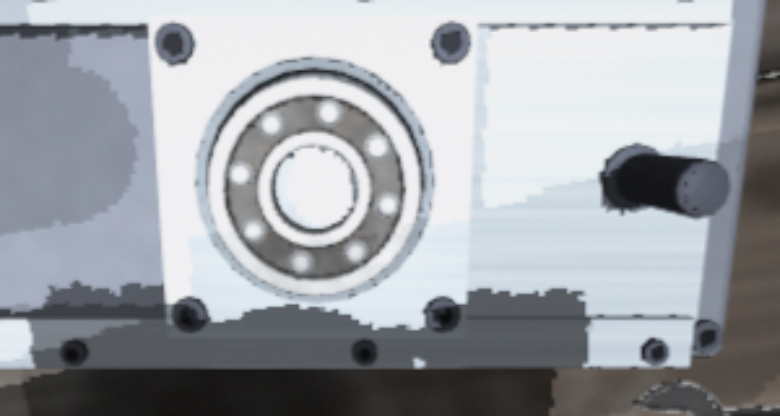

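The bearing lies flat and concentric in the bore at crop (315,185), with the post top at (700,187). Next I turn 90° so the jaws close along press x, keeping the body clear of the boss.

```bash
python3 -m handwheel '[{"delta_pos":[0.4,-0.8,0],"dr":[0,0,-8.5]},{"delta_pos":[0.4,-0.8,0],"dr":[0,0,-8.5]},{"delta_pos":[0.4,-0.8,0],"dr":[0,0,-8.5]},{"delta_pos":[0.35,-0.8,0],"dr":[0,0,-8.5]}]' -0.3
python3 -c "
from station import *
s=get_state();print(s['q'],s['ee_rot'])"
```

```text
t: 11.85
eef_pos: [0.4971, -0.2271, 0.1819]
ee_rot: [3.141, 0.001, -0.752]
force: [0.5, 0.3, 0.2]
width: 0.057
gripper_force: 0.0
[-6.98868386e-02  2.01149868e-01 -3.61551006e-01  2.42633339e-05
 -1.00961644e+00  8.88907125e-01] [ 3.14061810e+00  1.16793719e-03 -7.51763682e-01]
```

```bash
python3 -m handwheel '[{"delta_pos":[0,-0.1,0],"dr":[0,0,-8]},{"delta_pos":[0,-0.12,0],"dr":[0,0,-8]},{"delta_pos":[0,0,0],"dr":[0,0,-8]},{"delta_pos":[0,0,0],"dr":[0,0,-8]},{"delta_pos":[0,0,0],"dr":[0,0,-8]},{"delta_pos":[0,0,0],"dr":[0,0,-8]},{"delta_pos":[0,0,0],"dr":[0,0,-7.6]},{"delta_pos":[0,0,0],"dr":[0,0,0]},{"delta_pos":[0,0,0],"dr":[0,0,0]},{"delta_pos":[0,0,0],"dr":[0,0,0]}]'
```

```text
t: 12.85
eef_pos: [0.4965, -0.2327, 0.1825]
ee_rot: [3.141, -0.0, -1.713]
force: [-0.8, -0.3, -0.5]
width: 0.0567
gripper_force: 0.0
```

```bash
python3 -m handwheel '[{"delta_pos":[0,-0.03,-0.7],"dr":[0,0,0]},{"delta_pos":[0,0,-0.9],"dr":[0,0,0]},{"delta_pos":[0,0,-0.9],"dr":[0,0,0]},{"delta_pos":[0,0,-0.6],"dr":[0,0,0]},{"delta_pos":[0,0,-0.3],"dr":[0,0,0]},{"delta_pos":[0,0,0],"dr":[0,0,0]},{"delta_pos":[0,0,0],"dr":[0,0,0]}]'
python3 -m handwheel '[{"delta_pos":[0,0,0],"dr":[0,0,0]},{"delta_pos":[0,0,0],"dr":[0,0,0]},{"delta_pos":[0,0,0],"dr":[0,0,0]},{"delta_pos":[0,0,0],"dr":[0,0,0]},{"delta_pos":[0,0,0],"dr":[0,0,0]},{"delta_pos":[0,0,0],"dr":[0,0,0]}]' 0.8 20
```

```text
t: 13.55
eef_pos: [0.4971, -0.2337, 0.0815]
ee_rot: [-3.141, -0.0, -1.715]
force: [0.2, -0.1, 0.2]
width: 0.0569
gripper_force: 0.0
t: 14.15
eef_pos: [0.4985, -0.2338, 0.0813]
ee_rot: [-3.138, -0.0, -1.716]
force: [2.3, -0.2, -3.3]
width: 0.0154
gripper_force: 20.0
```

```bash
python3 -m handwheel '[{"delta_pos":[0.04,0.25,0],"dr":[0,0,0]},{"delta_pos":[0.08,0.5,0],"dr":[0,0,0]},{"delta_pos":[0.1,0.65,0],"dr":[0,0,0]},{"delta_pos":[0.1,0.65,0],"dr":[0,0,0]},{"delta_pos":[0.1,0.65,0],"dr":[0,0,0]},{"delta_pos":[0.1,0.65,0],"dr":[0,0,0]},{"delta_pos":[0.1,0.65,0],"dr":[0,0,0]},{"delta_pos":[0.08,0.5,0],"dr":[0,0,0]},{"delta_pos":[0.04,0.25,0],"dr":[0,0,0]},{"delta_pos":[0,0,0],"dr":[0,0,0]}]'
python3 -m handwheel '[{"delta_pos":[0.02,0.15,0],"dr":[0,0,0]},{"delta_pos":[0.02,0.1,0],"dr":[0,0,0]},{"delta_pos":[0,0,0],"dr":[0,0,0]},{"delta_pos":[0,0,0],"dr":[0,0,0]}]'
```

```text
t: 15.15
eef_pos: [0.5203, -0.0904, 0.0813]
ee_rot: [-3.139, 0.0, -1.715]
force: [4.8, 0.9, -0.4]
width: 0.0158
gripper_force: 20.0
t: 15.55
eef_pos: [0.5207, -0.0865, 0.0814]
ee_rot: [-3.14, -0.003, -1.716]
force: [7.2, -20.5, -3.2]
width: 0.0155
gripper_force: 20.0
```

```bash
python3 -m handwheel '[{"delta_pos":[0,0,0],"dr":[0,0,0]},{"delta_pos":[0,0,0],"dr":[0,0,0]},{"delta_pos":[0,0,0],"dr":[0,0,0]},{"delta_pos":[0,0,0],"dr":[0,0,0]}]' -0.1
python3 -m handwheel '[{"delta_pos":[0,0,0.5],"dr":[0,0,0]},{"delta_pos":[0,0,0.9],"dr":[0,0,0]},{"delta_pos":[0,0,1],"dr":[0,0,0]},{"delta_pos":[0,0,1],"dr":[0,0,0]},{"delta_pos":[0,0,1],"dr":[0,0,0]},{"delta_pos":[0,0,1],"dr":[0,0,0]},{"delta_pos":[0,0,1],"dr":[0,0,0]},{"delta_pos":[0,0,0.9],"dr":[0,0,0]},{"delta_pos":[0,0,0],"dr":[0,0,0]},{"delta_pos":[0,0,0],"dr":[0,0,0]}]' 1
python3 - <<'E'
from h import *
s=get_state();print(s["eef_pos"],s["force"])
for c in("top","side"):
    save(c,c+"7");marks(c,["slide_post","knob_top"])
a=cv2.imread('pics/top7.png')[170:270,270:430];b=cv2.imread('pics/side7.png')[140:240,240:400]
cv2.imwrite('pics/c7.png',cv2.resize(np.vstack([a,b]),(480,600)))
E
```

```text
t: 15.95
eef_pos: [0.5196, -0.0834, 0.0808]
ee_rot: [3.141, 0.0, -1.716]
force: [0.8, 0.2, 0.9]
width: 0.0421
gripper_force: 0.0
t: 16.95
eef_pos: [0.5199, -0.0832, 0.3002]
ee_rot: [-3.141, 0.001, -1.716]
force: [-0.3, 0.9, -0.5]
width: 0.0004
gripper_force: 0.0
[ 0.5198603  -0.08319911  0.30023078] [-0.34979491  0.89701008 -0.52002181]
top slide_post 0.61 [348. 220.] [ 0.5187 -0.0948  0.09  ]
side slide_post 0.95 [307. 218.] [ 0.5162 -0.0841  0.09  ]
side knob_top 0.56 [311. 165.] [0.5363 0.0313 0.24  ]
```

View pics/c7.png

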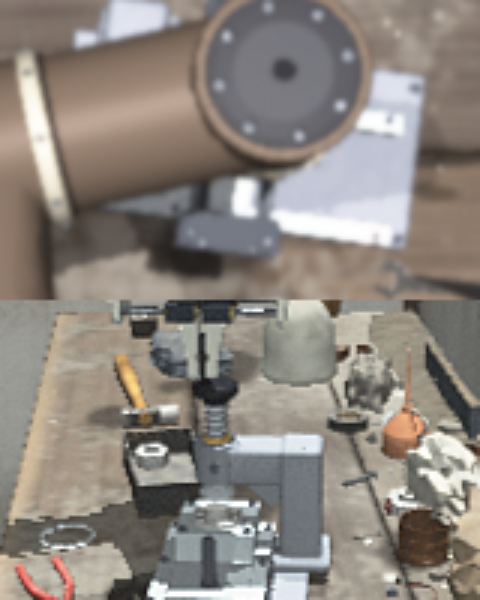

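The slide is home with the housing under the ram nose (side view, about (215,510) in the picture), and the ram is still raised. Moving over the knob and pressing.

```bash
python3 -m handwheel '[{"delta_pos":[0.12,0.7,0],"dr":[0,0,0]},{"delta_pos":[0.15,0.9,0],"dr":[0,0,0]},{"delta_pos":[0.15,0.9,0],"dr":[0,0,0]},{"delta_pos":[0.15,0.86,0],"dr":[0,0,0]},{"delta_pos":[0,0,-0.6],"dr":[0,0,0]},{"delta_pos":[0,0,-0.55],"dr":[0,0,0]},{"delta_pos":[0,0,0],"dr":[0,0,0]},{"delta_pos":[0,0,0],"dr":[0,0,0]}]'
python3 -m handwheel '[{"delta_pos":[0,0,-0.2],"dr":[0,0,0]},{"delta_pos":[0,0,-0.2],"dr":[0,0,0]},{"delta_pos":[0,0,-0.2],"dr":[0,0,0]},{"delta_pos":[0,0,0],"dr":[0,0,0]},{"delta_pos":[0,0,0],"dr":[0,0,0]}]'
```

```text
t: 18.05
eef_pos: [0.537, 0.017, 0.2654]
ee_rot: [3.141, -0.001, -1.716]
force: [-0.2, -0.8, 0.2]
width: 0.0004
gripper_force: 0.0
t: 18.55
eef_pos: [0.5375, 0.0172, 0.2478]
ee_rot: [-3.14, 0.0, -1.716]
force: [0.8, -0.8, 3.9]
width: 0.0005
gripper_force: 2.2
```

```bash
python3 -m handwheel '[{"delta_pos":[0,0,-0.2],"dr":[0,0,0]},{"delta_pos":[0,0,-0.2],"dr":[0,0,0]},{"delta_pos":[0,0,0],"dr":[0,0,0]},{"delta_pos":[0,0,0],"dr":[0,0,0]}]'
python3 -m handwheel '[{"delta_pos":[0,0,-0.1],"dr":[0,0,0]},{"delta_pos":[0,0,-0.1],"dr":[0,0,0]},{"delta_pos":[0,0,0],"dr":[0,0,0]},{"delta_pos":[0,0,0],"dr":[0,0,0]}]'
python3 -m handwheel '[{"delta_pos":[0,0,-0.1],"dr":[0,0,0]},{"delta_pos":[0,0,-0.1],"dr":[0,0,0]},{"delta_pos":[0,0,0],"dr":[0,0,0]},{"delta_pos":[0,0,0],"dr":[0,0,0]}]'
```

```text
t: 18.95
eef_pos: [0.5374, 0.0172, 0.2361]
ee_rot: [-3.141, 0.0, -1.716]
force: [1.1, -0.2, 5.2]
width: 0.0005
gripper_force: 2.9
t: 19.35
eef_pos: [0.5374, 0.0171, 0.2309]
ee_rot: [-3.14, 0.0, -1.716]
force: [-1.2, 1.2, 11.0]
width: 0.0006
gripper_force: 5.6
t: 19.75
eef_pos: [0.5374, 0.0172, 0.2253]
ee_rot: [-3.14, 0.0, -1.716]
force: [-3.3, 1.4, 14.6]
width: 0.0004
gripper_force: 7.1
```

Forces match a bearing under the nose. Going to the firm stop.

```bash
python3 -m handwheel '[{"delta_pos":[0,0,-0.06],"dr":[0,0,0]},{"delta_pos":[0,0,-0.05],"dr":[0,0,0]},{"delta_pos":[0,0,0],"dr":[0,0,0]},{"delta_pos":[0,0,0],"dr":[0,0,0]}]'
python3 -m handwheel '[{"delta_pos":[0,0,-0.03],"dr":[0,0,0]},{"delta_pos":[0,0,0],"dr":[0,0,0]},{"delta_pos":[0,0,0],"dr":[0,0,0]}]'
```

```text
t: 20.15
eef_pos: [0.5375, 0.0172, 0.2231]
ee_rot: [-3.139, 0.0, -1.715]
force: [-6.3, 1.1, 21.7]
width: 0.0004
gripper_force: 10.9
t: 20.45
eef_pos: [0.5375, 0.0172, 0.223]
ee_rot: [-3.138, 0.0, -1.715]
force: [-9.0, 2.5, 28.3]
width: 0.0006
gripper_force: 13.9
```

```bash
python3 -c "
from station import *
print(get_state()['force']);print(job_done())"
```

```text
[-8.97896605  2.45642148 28.33474488]
the job is handed in; nothing more can be done
None
```

The job is handed in with the bearing pressed home and the arm still holding the knob down at about 28 N; `job_done()` returned no verdict, so whether it passed isn't confirmed.

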